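# Clear the gel bench: sort syringes by plunger, then tip out the caps

## Robot

A 6-joint arm with a two-finger parallel gripper is mounted at the origin on the work surface. World frame = base frame: x ahead of the robot, y to its left, z up, the work surface at z = 0. Lengths are in m, angles in rad, forces in N, time in s.
With the tool pointing down it reaches from about 0.225 to 0.875 m from the base axis. Payload 3.4 kg.
Tool frame: the origin (TCP) lies between the finger pads; the fingertips stand 8 mm ahead of it and the grasp point (between the pads) lies 11 mm behind it; z points along the fingers, y is the line along which they close (so a half turn about z gives the same grasp; the last joint's range is limited). The gripper opens to 85 mm and grips with 20 to 120 N. Pads are 22 mm wide; open, the fingers measure 114 mm over their backs; the gripper's body (76 mm by 85 mm) begins 54 mm behind the grasp point. The pads swing forward as they close: fully open they stand 13 mm farther back than shut.
Start: joints at [1.005, 0.276, 1.505, -0, 1.361, -0.121], TCP at [0.247, 0.519, 0.239] pointing down, gripper open.
Joint ranges: [-2.89, 2.89], [-0.75, 2.08], [0.22, 2.7], [-1.18, 4.32], [0.11, 2.71], [-2.7, 2.7]. Speed limits (rad/s): [2.57, 2.57, 3.14, 3.14, 3.14, 3.14].

## Interface

Orientations are given as a unit quaternion [w, x, y, z].
In Python, from rig import manip, optics, finder gives the robot as it stands.
- The arm moves only by the tool servo_tool, never from a script. Its argument "increments" is a list of rows, each a list of 7 numbers: the shift along the tool's x, y, z in cm, then the turn, a rotation vector about the tool's x, y, z in degrees, then the closure, from -1 (fully open) to 1 (shut). In form: [[x, y, z, rx, ry, rz, gripper], ...]. A call has exactly 5 rows; each row shifts and turns the commanded pose from where the row before left it, along the tool's axes as they then stand; what a row does not reach is not made up. A row lasts 1/10 s, in which the tool goes at most 50 mm and 8.59 degrees, less where a joint would pass 70% of its speed; a pose out of reach is approached as far as the arm can. A call is refused whole if a number of a shift passes 5 or a number of a turn 8.59, either way. A call with a gripper value outside its range is refused whole. The fingers move at their own pace and stop on an object; "squeeze" is the grip in N (left out, the last holds). Time passes only in rows, so rows that do not move let the fingers close, or fill a call up. It gives the time, the measured TCP pose, the force, the opening and the grip force at its end, in the units of the state.
- manip.get_state(): the state, without advancing time (a new reading comes with each control period).
- optics.get_image(name): name is "scene" or "top" or "wrist"; returns the picture (384x512x3 uint8, red, green, blue); there is no depth.
- optics.get_calibration(name): a dict with "fov_y" (degrees; the focal length in pixels is half the picture's height over the tangent of half this angle, whatever the lens; pixels are square), "cx", "cy" (the principal point, pixels), "world_to_cam" (4x4, takes a point from world to camera coordinates). Camera axes: x right, y down, z forward; pixel columns grow to the right and rows downward; lengths in m; the calibration is good to about 2 mm. A picture is of the moment at which its call begins: read the wrist's pose just before it. get_calibration takes no time and is no camera call; for the wrist camera it gives the pose at the moment of the call.
- manip.sign_off(): hands the job in; it is judged then, once.
Trained networks look in the newest picture that a camera, given by its name, has taken for a name from the list of things; names that differ only in an ending like _2 or _b are one class to them, and where a whole thing is asked for, a point or a joint stands for the part that bears it (a point fixed in the world has none). Each returns a list of dicts, best first, with "p" (0 to 1); they miss things now and then, are a little off and sometimes report something else, mostly with a low value. They report only what shows in the picture. A call takes as long as a camera call. They do not tell look-alikes from the thing itself.
- finder.silhouettes(label, camera): "region" (384x512 bool, what is visible of it) and "box" ([centre column, centre row, width, height] in pixels, round what is visible of it).
- finder.tip_of(label, camera): "at" ([column, row] in pixels: a listed point, or the origin of a listed thing).
The state is a dict: "clock": time; "qpos": joint angles; "qd": joint speeds; "effort": joint torques, N m; "position": TCP position; "ee_rot": TCP orientation; "contact_force": force on the tool from outside, world axes, zero at the start; "moment": the same for the moment, N m; "width": finger opening in m; "gripper_force": force on a finger pad.
Only numpy, scipy, OpenCV 4.12 (cv2) and the standard library are available. Lean on these libraries where they do the work, as an engineer would, in place of code of your own. Each camera call takes 0.05 s, during which the arm holds its last target. There are 200 camera calls.

## Task

Sort the syringes lying on the bench: those with the plunger pushed in are spent and go inside the yellow discard bin, those with the plunger pulled out are still in use and are put lying in the low metal tray, without shifting any plunger. Once all the syringes are sorted, empty all the caps out of the grey cup into the yellow bin too and stand the empty cup back upright on the bench, clear of bin and tray. Leave the lens cap and the marker where they are.

Things in the scene. Friction and masses are not known exactly. Their poses are not given: they have to be found in the camera images.
- bin: the yellow discard bin: fixed open box, outside 162 x 202 mm (its x, y), 65 mm high, walls 6 mm, inner floor 8 mm up; origin under its centre
- tray: the low bare-metal tray: fixed, outside 190 x 218 mm (its x, y), wall 4 mm thick and 18 mm high, inner floor 4 mm up; origin under its centre
- cup_c (a point): the grey cup: outside radius 27 mm at the base, 34 mm at the mouth, 62 mm high, wall 3 mm, with a flat upright handle on its +x side; this point is on its axis, half-way up (31 mm); z points out of the mouth; about 90 g plus the caps
- cup_handle (a point): grip point of the cup's handle, 57 mm from the cup's axis and 42 mm above its base; the handle is a plate 10 mm thick (along the cup's y), from 33 to 77 mm from the axis, its lower and upper edges 17 and 59 mm above the base
- syringe_0_c (a point): a lying plastic syringe, may be absent: this point is the middle of its barrel, on its axis (13 mm above what it lies on); x runs towards the nozzle. Barrel 26 mm across and 75 mm long; nozzle tip 48 mm ahead (+x); a finger flange 46 mm wide and 26 mm high, 3 mm thick, 37 mm behind the middle; thumb disc of the plunger, 24 mm across, behind that. Weighs about 50 g
- plunger_0 (a joint): how far the plunger of syringe_0 is pulled out (m): 0 fully pushed in (thumb disc 50 mm behind the barrel's middle), 0.04 fully pulled out (disc 90 mm behind). At the start each plunger is either in (below 0.005) or out (above 0.030); it slides stiffly, at about 4 N
- syringe_1_c (a point): another syringe, the same as syringe_0, may be absent
- plunger_1 (a joint): how far the plunger of syringe_1 is pulled out (m): 0 fully pushed in (thumb disc 50 mm behind the barrel's middle), 0.04 fully pulled out (disc 90 mm behind). At the start each plunger is either in (below 0.005) or out (above 0.030); it slides stiffly, at about 4 N
- syringe_2_c (a point): another syringe, the same as syringe_0, may be absent
- plunger_2 (a joint): how far the plunger of syringe_2 is pulled out (m): 0 fully pushed in (thumb disc 50 mm behind the barrel's middle), 0.04 fully pulled out (disc 90 mm behind). At the start each plunger is either in (below 0.005) or out (above 0.030); it slides stiffly, at about 4 N
- syringe_3_c (a point): another syringe, the same as syringe_0, may be absent
- plunger_3 (a joint): how far the plunger of syringe_3 is pulled out (m): 0 fully pushed in (thumb disc 50 mm behind the barrel's middle), 0.04 fully pulled out (disc 90 mm behind). At the start each plunger is either in (below 0.005) or out (above 0.030); it slides stiffly, at about 4 N
- syringe_4_c (a point): another syringe, the same as syringe_0, may be absent
- plunger_4 (a joint): how far the plunger of syringe_4 is pulled out (m): 0 fully pushed in (thumb disc 50 mm behind the barrel's middle), 0.04 fully pulled out (disc 90 mm behind). At the start each plunger is either in (below 0.005) or out (above 0.030); it slides stiffly, at about 4 N
- syringe_5_c (a point): another syringe, the same as syringe_0, may be absent
- plunger_5 (a joint): how far the plunger of syringe_5 is pulled out (m): 0 fully pushed in (thumb disc 50 mm behind the barrel's middle), 0.04 fully pulled out (disc 90 mm behind). At the start each plunger is either in (below 0.005) or out (above 0.030); it slides stiffly, at about 4 N
- cap_0_c (a point): a white screw cap, a solid disc 18 mm across and 16 mm high, 10 g; at the start it lies in the cup; this point is its centre
- cap_1_c (a point): another cap, the same as cap_0
- cap_2_c (a point): another cap, the same as cap_0
- cap_3_c (a point): another cap, the same as cap_0
- cap_4_c (a point): another cap, the same as cap_0
- lens_cap: a round black lens cap, 56 mm across, 10 mm high, loose, to be left alone
- marker: a marker pen, 100 x 14 mm, loose, to be left alone
There are look-alikes about, which are no part of the job. What is shaped like the part that bears syringe_0_c but purple is not meant.

How it is judged:
By the outcome, as a careful person would: the job done as asked, in the order asked, and still so for the second after the job is handed in, with the robot touching nothing.
Of syringe_0, syringe_1, syringe_2, syringe_3, syringe_4, syringe_5 only 4 to 5 are there at a start; the rules pass over those that are not, and their reading is None.
At some moment in a run one of syringe_0, syringe_1, syringe_2, syringe_3, syringe_4, syringe_5 may be knocked a few centimetres aside while the robot is not near it.
It also fails if it takes over 210 s, if anything falls off the work surface, if the arm or the gripper's body presses on something with over 40 N, if the wrist force passes 120 N, or if a joint passes its speed limit or range.

## Working session

There is one attempt and no reset: what is moved stays moved. The work goes in short steps, Python scripts to look and compute and a tool call to move; the robot and the scene stay as the last step left them, time stands still between calls to the robot, and variables do not carry over. Pictures are saved under pics/ and viewed, at most 14 in all, crops included, and the job is handed in when it is done.

Besides the shell and the picture viewer there is one more tool, called after "Emit:" as a command line: name --pt "numbers of a row" for each row, then --argument value for the rest. servo_tool: Moves the arm, as the interface text tells. Its arguments: {"type":"object","properties":{"increments":{"type":"array","items":{"type":"array","items":{"type":"number"}}},"squeeze":{"type":"number"}},"required":["increments"]}

```bash
mkdir -p pics; ls; python3 - <<'E'
from rig import manip, optics, finder
import cv2,numpy as np
for n in ["scene","top"]:
    im=optics.get_image(n); cv2.imwrite(f"pics/{n}0.png",im[:,:,::-1])
    c=optics.get_calibration(n); print(n,c["fov_y"],c["cx"],c["cy"],np.round(c["world_to_cam"],3).tolist(), {k:v for k,v in c.items() if k not in("world_to_cam",)})
    if n=="top":
        for l in ["syringe_0_c","cup_c","cup_handle","bin","tray"]:
            print(l,[(round(d["p"],2),np.round(d["at"],1).tolist()) for d in finder.tip_of(l,n)])
s=manip.get_state(); print(s)
E
```

```text
pics
scene 54.47935110594065 261.1691779685839 193.73715926981473 [[-0.137, 0.991, 0.009, 0.056], [0.812, 0.117, -0.571, -0.413], [-0.567, -0.071, -0.821, 1.252], [0.0, 0.0, 0.0, 1.0]] {'fov_y': 54.47935110594065, 'cx': 261.1691779685839, 'cy': 193.73715926981473}
top 49.36867788796886 254.66304775664426 188.92305998489397 [[-0.005, -1.0, 0.004, -0.005], [-0.983, 0.004, -0.181, 0.548], [0.181, -0.004, -0.983, 1.219], [0.0, 0.0, 0.0, 1.0]] {'fov_y': 49.36867788796886, 'cx': 254.66304775664426, 'cy': 188.92305998489397}
syringe_0_c [(0.65, [310.4, 218.9]), (0.64, [322.1, 260.5])]
cup_c [(0.91, [241.5, 166.4])]
cup_handle [(0.78, [235.4, 151.4]), (0.31, [247.0, 173.0])]
bin [(0.59, [120.8, 216.1])]
tray [(0.67, [382.7, 202.2])]
{'clock': 0.35, 'qpos': array([ 1.00498533e+00,  2.76112197e-01,  1.50515797e+00,  1.33881846e-05,
        1.36068027e+00, -1.21005810e-01]), 'qd': array([-0.0017037 , -0.00140779, -0.00061738, -0.00064117,  0.00029602,
       -0.00015185]), 'effort': array([-2.25270210e-04, -4.16187358e+01, -2.45684069e+01,  1.42391482e-04,
        4.47214261e-03,  1.29260042e-05]), 'position': array([0.24737922, 0.51899001, 0.23910392]), 'ee_rot': array([-6.63970527e-05,  2.20575034e-01,  9.75369992e-01, -1.66242767e-04]), 'contact_force': array([-0.50635843, -0.28372615, -0.25507794]), 'moment': array([0.06518224, 0.01778073, 0.00678875]), 'gripper_force': 0.0, 'width': 0.08539965177377168}
```

```bash
python3 - <<'E'
import cv2
for n in ["scene","top"]:
    im=cv2.imread(f"pics/{n}0.png"); cv2.imwrite(f"pics/{n}0b.png",cv2.resize(im,(800,600),interpolation=cv2.INTER_CUBIC))
E
```

```text
(no output)
```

View pics/top0b.png

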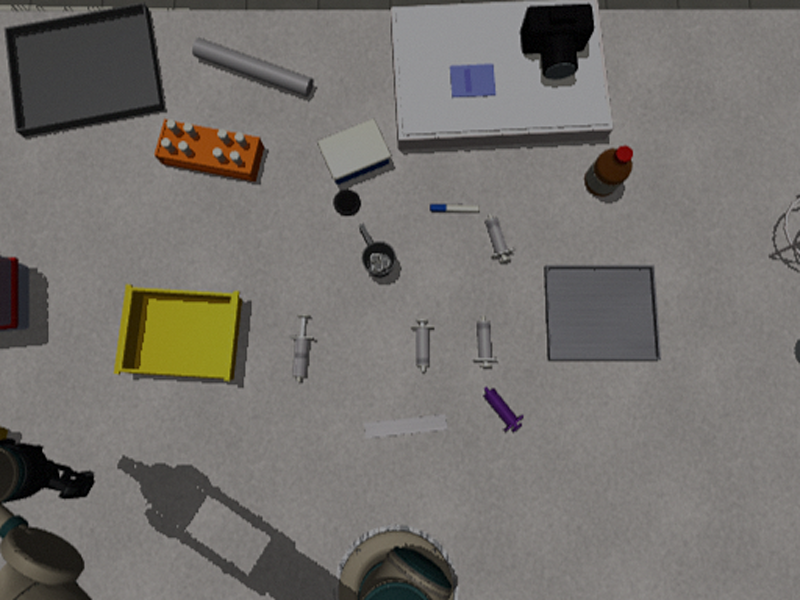

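View pics/scene0b.png

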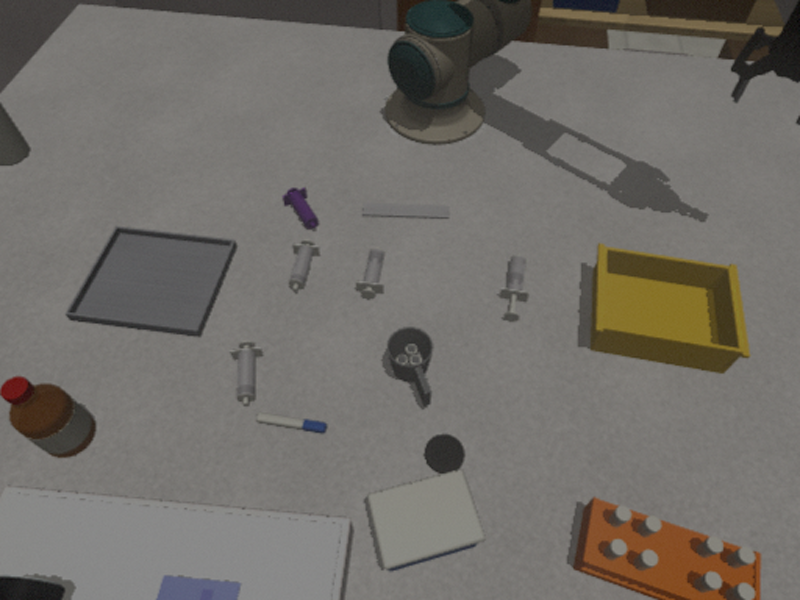

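The top view (800-px scale) shows four clear syringes: A at (302,348) pulled out, and B (422,345), C (485,342) and D (498,238), which look pushed in. There's also a purple look-alike at (502,410), the bin at (180,335), the tray at (602,313), the cup at (378,260) with its handle up-left, and the marker and lens cap behind it.

```bash
cat > h.py <<'E'
from rig import manip, optics, finder
import cv2,numpy as np
from scipy.spatial.transform import Rotation as R
def ray(n,uv,z,c=None):
    c=c or optics.get_calibration(n); T=np.array(c["world_to_cam"]); f=192/np.tan(np.radians(c["fov_y"]/2))
    d=T[:3,:3].T@np.array([(uv[0]-c["cx"])/f,(uv[1]-c["cy"])/f,1]); o=-T[:3,:3].T@T[:3,3]
    return (o+d*(z-o[2])/d[2])[:2]
def pose():
    s=manip.get_state(); q=s["ee_rot"]; return np.array(s["position"]),R.from_quat([q[1],q[2],q[3],q[0]]),s
def go(x,y,z,yaw):
    "tool-down target, tool-x heading yaw deg: turn about tool z, then shift in turned tool axes (cm)"
    p,r,s=pose(); X=r.as_matrix()[:,0]; now=np.degrees(np.arctan2(X[1],X[0])); t=-((yaw-now+180)%360-180)
    a=np.radians(yaw); tx=np.array([np.cos(a),np.sin(a),0]); ty=np.array([np.sin(a),-np.cos(a),0]); d=np.array([x,y,z])-p
    print("turn rz",round(t,1),"shift cm",np.round([d@tx*100,d@ty*100,-d[2]*100],2),"now",np.round(p,4),"yaw",round(now,1),"tilt",round(np.degrees(np.arccos(-r.as_matrix()[2,2])),2),"t",round(s["clock"],1))
E
python3 - <<'E'
from h import *
for n in ["top","scene"]:
    im=optics.get_image(n); out=im.copy()
    for d in finder.silhouettes("syringe_0_c",n):
        m=d["region"].astype(np.uint8); ys,xs=np.nonzero(m)
        P=np.array([ray(n,(x,y),.013) for x,y in zip(xs,ys)]); c=P.mean(0); w,v=np.linalg.eigh(np.cov(P.T)); a=v[:,1]; t=(P-c)@a
        wid=[round(1000*np.ptp(((P-c)@v[:,0])[(t>=q)&(t<q+.008)]),0) if ((t>=q)&(t<q+.008)).any() else 0 for q in np.arange(t.min(),t.max(),.008)]
        print(n,round(d["p"],2),np.round(d["box"]),"c",c.round(3),"ax",round(np.degrees(np.arctan2(a[1],a[0]))),"len",(np.ptp(t)*1000).round(),"rgb",im[ys,xs].mean(0).round(),"wid",wid)
    for l,z in [("bin",0),("tray",0),("cup_c",.031),("cup_handle",.042),("lens_cap",0),("marker",.007),("syringe_0_c",.013)]:
        print(n,l,[(round(d["p"],2),np.round(d["at"]).tolist(),ray(n,d["at"],z).round(3)) for d in finder.tip_of(l,n)])
    if n=="top":
        cv2.imwrite("pics/c1.png",cv2.resize(im[120:270,170:350,::-1],(800,600)[:2] and (720,600),interpolation=cv2.INTER_CUBIC))
for l,uvs in dict(bin=[(128,287),(240,292),(237,381),(120,374)],tray=[(545,267),(654,266),(658,360),(549,360)]).items():
    print(l,[ray("top",np.array(u)*.64,.065 if l=="bin" else .018).round(3) for u in uvs])
E
```

```text
top 0.82 [309. 219.  10.  31.] c [ 0.459 -0.176] ax -180 len 93.0 rgb [105. 103. 103.] wid [np.float64(25.0), np.float64(25.0), np.float64(25.0), np.float64(25.0), np.float64(25.0), np.float64(22.0), np.float64(22.0), np.float64(22.0), np.float64(28.0), np.float64(34.0), np.float64(34.0), np.float64(18.0)]
top 0.74 [323. 260.  23.  30.] c [ 0.331 -0.208] ax -143 len 97.0 rgb [60. 35. 76.] wid [np.float64(15.0), np.float64(26.0), np.float64(29.0), np.float64(27.0), np.float64(29.0), np.float64(28.0), np.float64(29.0), np.float64(28.0), np.float64(28.0), np.float64(30.0), np.float64(35.0), np.float64(26.0), np.float64(9.0)]
top bin [(0.83, [119.0, 217.0], array([0.47 , 0.416]))]
top tray [(0.91, [384.0, 201.0], array([ 0.516, -0.415]))]
top cup_c [(0.63, [240.0, 168.0], array([0.62 , 0.039]))]
top cup_handle [(0.71, [233.0, 148.0], array([0.678, 0.059])), (0.54, [243.0, 170.0], array([0.607, 0.027]))]
top lens_cap [(0.38, [121.0, 213.0], array([0.482, 0.41 ])), (0.26, [269.0, 219.0], array([ 0.461, -0.053]))]
top marker [(0.44, [292.0, 134.0], array([ 0.734, -0.128]))]
top syringe_0_c 
[... 1328 characters left out ...]
rray([0.482, 0.411]))]
scene tray [(0.94, [102.0, 183.0], array([ 0.532, -0.405]))]
scene cup_c [(0.64, [265.0, 228.0], array([0.622, 0.039]))]
scene cup_handle [(0.78, [273.0, 248.0], array([0.678, 0.063]))]
scene lens_cap [(0.71, [257.0, 229.0], array([0.611, 0.018])), (0.68, [287.0, 292.0], array([0.759, 0.105]))]
scene marker [(0.58, [183.0, 272.0], array([ 0.747, -0.129]))]
scene syringe_0_c [(0.9, [191.0, 171.0], array([ 0.469, -0.179])), (0.67, [196.0, 134.0], array([ 0.334, -0.199]))]
bin [array([0.564, 0.511]), array([0.553, 0.296]), array([0.383, 0.295]), array([0.397, 0.515])]
tray [array([ 0.61 , -0.304]), array([ 0.611, -0.524]), array([ 0.422, -0.517]), array([ 0.423, -0.303])]
```

View pics/c1.png

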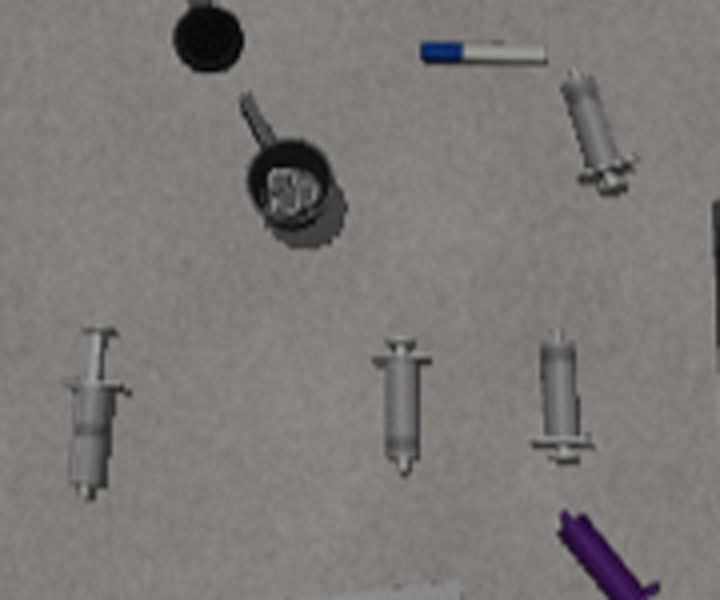

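The crop shows the piston rings. A's is mid-barrel with a long rod, so it's out and goes in the tray. B, C and D have the piston at the nozzle and the disc near the flange, so they're in and go in the bin.

```bash
python3 - <<'E'
from h import *
S=dict(A=((89,497),(98,387)),B=((404,473),(402,360)),C=((558,333),(562,442)),D=((573,73),(606,172)))
for k,(n,f) in S.items():
    n=ray("top",np.array(n)/4+[170,120],.013);f=ray("top",np.array(f)/4+[170,120],.013)
    d=n-f;print(k,(f+d*37/85).round(4),"len",np.hypot(*d).round(4),"yaw",np.degrees(np.arctan2(d[1],d[0])).round(1))
go(.447,.13,.15,180)
E
```

```text
A [0.4316 0.1807] len 0.0844 yaw 176.5
B [ 0.4503 -0.0567] len 0.0871 yaw -179.7
C [ 0.461  -0.1783] len 0.0846 yaw 0.4
D [ 0.6728 -0.2094] len 0.0849 yaw 16.2
turn rz -25.5 shift cm [-19.96 -38.91   8.93] now [0.2474 0.5191 0.2393] yaw 154.5 tilt 0.0 t 1.2
```

Emit:
servo_tool --pt "0 0 0 0 0 -7.33 -1" --pt "0 0 0 0 0 -7.33 -1" --pt "0 0 0 0 0 -7.33 -1" --pt "-2.27 -3.63 1.32 0 0 0 -1" --pt "-2.27 -3.63 1.32 0 0 0 -1" --squeeze 40

```text
clock: 1.75
position: [0.2886, 0.4439, 0.2128]
ee_rot: [0.001, 0.029, 1.0, 0.001]
contact_force: [1.3, 0.4, -0.1]
width: 0.0854
gripper_force: 0.0
```

Emit:
servo_tool --pt "-2.27 -3.63 1.32 0 0 0 -1" --pt "-2.27 -3.63 1.32 0 0 0 -1" --pt "-2.27 -3.63 1.32 0 0 0 -1" --pt "-2.27 -3.63 1.32 0 0 0 -1" --pt "-2.27 -3.63 1.32 0 0 0 -1"

```text
clock: 2.25
position: [0.3913, 0.2543, 0.1467]
ee_rot: [0.001, 0.03, 1.0, 0.0]
contact_force: [0.5, -0.1, -0.9]
width: 0.0855
gripper_force: 0.0
```

Emit:
servo_tool --pt "-2.27 -3.63 1.32 0 0 0 -1" --pt "-2.27 -3.63 1.32 0 0 0 -1" --pt "0 0 0 0 0 0 -1" --pt "0 0 0 0 0 0 -1" --pt "0 0 0 0 0 0 -1"

```text
clock: 2.75
position: [0.4312, 0.1813, 0.1209]
ee_rot: [0.0, 0.03, 1.0, 0.0]
contact_force: [-0.1, 1.0, 0.1]
width: 0.0854
gripper_force: 0.0
```

```bash
cat > near.py <<'E'
from h import *
import sys
im=optics.get_image("wrist"); c=optics.get_calibration("wrist")
for d in finder.silhouettes("syringe_0_c","wrist"):
    ys,xs=np.nonzero(d["region"])
    P=np.array([ray("wrist",(x,y),.013,c) for x,y in zip(xs,ys)]);m=P.mean(0);w,v=np.linalg.eigh(np.cov(P.T)); a=v[:,1]; t=(P-m)@a
    W=[(round(q,3),round(1000*np.ptp(((P-m)@v[:,0])[(t>=q)&(t<q+.006)]))) for q in np.arange(t.min(),t.max()-.006,.006)]
    print(round(d["p"],2),np.round(d["box"]),"c",m.round(4),"ax",np.degrees(np.arctan2(a[1],a[0])).round(1),"len",np.ptp(t).round(3),"rgb",im[ys,xs].mean(0).round(),W)
for d in finder.tip_of("syringe_0_c","wrist"): print("pt",round(d["p"],2),np.round(d["at"]),ray("wrist",d["at"],.013,c).round(4))
go(*map(float,sys.argv[1:5]))
if len(sys.argv)>5: cv2.imwrite(f"pics/{sys.argv[5]}.png",im[:,:,::-1])
E
python3 near.py .4316 .1807 .012 176.5 w1
```

```text
turn rz 0.1 shift cm [-0.06 -0.1  10.9 ] now [0.4311 0.1818 0.121 ] yaw 176.6 tilt 0.06 t 2.9
```

View pics/w1.png

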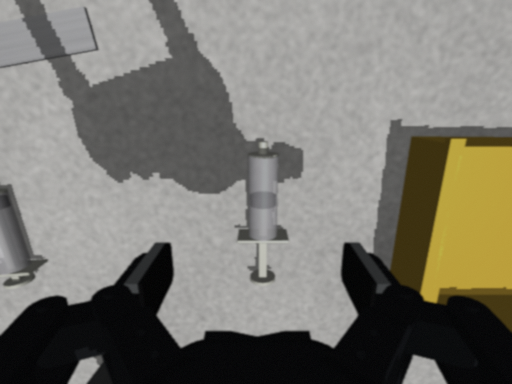

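The wrist view shows A with its nozzle at (262,142), flange at (263,236), disc at (262,277), plunger out. The bin is at the right edge. The network found nothing here, so I'm measuring by hand.

```bash
cat > m.py <<'E'
from h import *
import sys
# nozzle u v, flange u v, z target -> go
a=list(map(float,sys.argv[1:6]))
n=ray("wrist",a[0:2],.013);f=ray("wrist",a[2:4],.013);d=n-f;m=f+d*37/85;y=np.degrees(np.arctan2(d[1],d[0]))
X=pose()[1].as_matrix()[:,0]; now=np.degrees(np.arctan2(X[1],X[0]))
if abs((y-now+180)%360-180)>90: y+=180
print("mid",m.round(4),"len",np.hypot(*d).round(4),"yaw",y.round(1)); go(m[0],m[1],a[4],y)
E
python3 m.py 262 142 263 236 .012
```

```text
mid [0.4349 0.1865] len 0.086 yaw 177.6
turn rz -0.9 shift cm [-0.36  0.49 10.9 ] now [0.4311 0.1818 0.121 ] yaw 176.6 tilt 0.06 t 2.9
```

Emit:
servo_tool --pt "-0.36 0.45 2 0 0 -0.9 -0.5" --pt "0 0 3 0 0 0 -0.4" --pt "0 0 3 0 0 0 -0.4" --pt "0 0 2 0 0 0 -0.4" --pt "0 0 0.9 0 0 0 -0.4"

```text
clock: 3.4
position: [0.4338, 0.1855, 0.0101]
ee_rot: [-0.001, 0.022, 1.0, -0.0]
contact_force: [-0.2, 0.1, 1.0]
width: 0.0595
gripper_force: 0.0
```

Emit:
servo_tool --pt "0 0 0 0 0 0 -0.2" --pt "0 0 0 0 0 0 0" --pt "0 0 0 0 0 0 1" --pt "0 0 0 0 0 0 1" --pt "0 0 0 0 0 0 1"

```text
clock: 3.9
position: [0.4363, 0.1852, 0.0128]
ee_rot: [0.001, 0.023, 1.0, 0.001]
contact_force: [-0.6, 1.2, 6.9]
width: 0.0246
gripper_force: 39.2
```

Emit:
servo_tool --pt "0 0 0 0 0 0 1" --pt "0 0 0 0 0 0 1" --pt "0 0 -2 0 0 0 1" --pt "0 0 -4 0 0 0 1" --pt "0 0 -4 0 0 0 1"

```text
clock: 4.4
position: [0.4346, 0.1845, 0.1125]
ee_rot: [-0.001, 0.023, 1.0, -0.0]
contact_force: [1.3, 0.3, -0.4]
width: 0.0246
gripper_force: 39.5
```

```bash
python3 -c "
from h import *
s=manip.get_state();print(s['width'],s['gripper_force'])
go(.52,-.405,.1,180)"
```

```text
0.024594946615697128 39.547088742256165
turn rz -2.6 shift cm [ -8.54 -58.95   1.25] now [0.4346 0.1845 0.1125] yaw 177.4 tilt 0.09 t 4.4
```

Emit:
servo_tool --pt "-0.5 -4.9 0 0 0 -2.5 1" --pt "-0.5 -4.9 0 0 0 0 1" --pt "-0.5 -4.9 0 0 0 0 1" --pt "-0.5 -4.9 0 0 0 0 1" --pt "-0.5 -4.9 0 0 0 0 1"

```text
clock: 4.9
position: [0.4576, -0.0623, 0.1121]
ee_rot: [0.001, 0.001, 1.0, -0.0]
contact_force: [2.1, -0.3, -0.4]
width: 0.0241
gripper_force: 39.6
```

Emit:
servo_tool --pt "-0.5 -4.9 0 0 0 0 1" --pt "-0.5 -4.9 0 0 0 0 1" --pt "-0.5 -4.9 0 0 0 0 1" --pt "-0.5 -4.9 0 0 0 0 1" --pt "-0.5 -4.9 0 0 0 0 1"

```text
clock: 5.4
position: [0.482, -0.3076, 0.1118]
ee_rot: [0.0, 0.001, 1.0, -0.0]
contact_force: [0.5, 0.1, -0.6]
width: 0.0245
gripper_force: 39.6
```

Emit:
servo_tool --pt "-0.5 -4.9 0 0 0 0 1" --pt "-0.5 -4.9 0 0 0 0 1" --pt "0 0 2 0 0 0 1" --pt "0 0 3 0 0 0 1" --pt "0 0 2 0 0 0 1"

```text
clock: 5.9
position: [0.4912, -0.4036, 0.0399]
ee_rot: [-0.001, 0.002, 1.0, 0.001]
contact_force: [0.0, 0.6, -0.1]
width: 0.0245
gripper_force: 39.7
```

Emit:
servo_tool --pt "0 0 1 0 0 0 1" --pt "0 0 0.5 0 0 0 1" --pt "0 0 0.5 0 0 0 1" --pt "0 0 0 0 0 0 1" --pt "0 0 0 0 0 0 1"

```text
clock: 6.4
position: [0.4927, -0.4038, 0.0224]
ee_rot: [0.001, 0.001, 1.0, -0.001]
contact_force: [1.3, 0.2, -0.9]
width: 0.0243
gripper_force: 39.7
```

```bash
python3 -c "
from h import *
s=manip.get_state();print(s['width'],s['gripper_force'],s['contact_force'])
go(.496,-.405,.0172,180)"
```

```text
0.024254444874962828 39.65397834777832 [ 1.32500008  0.18862509 -0.94501172]
turn rz -0.1 shift cm [-0.33 -0.12  0.52] now [ 0.4927 -0.4038  0.0224] yaw 179.9 tilt 0.1 t 6.4
```

Emit:
servo_tool --pt "0 0 0.25 0 0 0 1" --pt "0 0 0.2 0 0 0 1" --pt "0 0 0 0 0 0 0" --pt "0 0 0 0 0 0 -0.3" --pt "0 0 0 0 0 0 -0.5"

```text
clock: 6.9
position: [0.4923, -0.4036, 0.0171]
ee_rot: [0.0, 0.001, 1.0, -0.0]
contact_force: [-0.0, -0.4, -0.2]
width: 0.0637
gripper_force: 0.0
```

Emit:
servo_tool --pt "0 0 0 0 0 0 -0.5" --pt "0 0 -3 0 0 0 -0.5" --pt "0 0 -4 0 0 0 -0.5" --pt "0 0 -3 0 0 0 -1" --pt "0.6 4.5 0 0 0 0 -1"

```text
clock: 7.4
position: [0.4906, -0.3659, 0.1224]
ee_rot: [0.006, 0.003, 1.0, -0.006]
contact_force: [0.9, -0.0, -0.5]
width: 0.0853
gripper_force: 0.0
```

Emit:
servo_tool --pt "0.6 4.5 0 0 0 0 -1" --pt "0.6 4.5 0 0 0 0 -1" --pt "0.6 4.5 0 0 0 0 -1" --pt "0.6 4.5 0 0 0 0 -1" --pt "0 0 0 0 0 0 -1"

```text
clock: 7.9
position: [0.4599, -0.1728, 0.1168]
ee_rot: [-0.002, -0.001, 1.0, 0.002]
contact_force: [-0.3, -0.9, 0.8]
width: 0.0849
gripper_force: 0.0
```

Emit:
servo_tool --pt "0 0 0 0 0 0 -1" --pt "0 0 0 0 0 0 -1" --pt "0 0 0 0 0 0 -1" --pt "0 0 0 0 0 0 -1" --pt "0 0 0 0 0 0 -1"

```text
clock: 8.4
position: [0.4627, -0.1793, 0.1168]
ee_rot: [-0.0, 0.001, 1.0, 0.0]
contact_force: [0.1, -0.4, -0.5]
width: 0.0856
gripper_force: 0.0
```

```bash
python3 near.py .461 -.1783 .012 180.4 w2; python3 - <<'E'
from h import *
im=optics.get_image("top");w=cv2.imread("pics/w2.png")
cv2.imwrite("pics/w2.png",np.hstack([cv2.resize(w,(400,300)),cv2.resize(im[120:270,170:430,::-1],(400,300))]))
E
```

```text
0.87 [213.  42. 108.  85.] c [ 0.3398 -0.2024] ax 45.4 len 0.093 rgb [65. 34. 88.] [(np.float64(-0.05), 6), (np.float64(-0.044), 11), (np.float64(-0.038), 9), (np.float64(-0.032), 15), (np.float64(-0.026), 22), (np.float64(-0.02), 26), (np.float64(-0.014), 26), (np.float64(-0.008), 26), (np.float64(-0.002), 27), (np.float64(0.004), 26), (np.float64(0.01), 26), (np.float64(0.016), 26), (np.float64(0.022), 26), (np.float64(0.028), 26), (np.float64(0.034), 17)]
0.85 [259. 194.  58. 110.] c [ 0.4591 -0.1768] ax -178.8 len 0.102 rgb [127. 127. 127.] [(np.float64(-0.055), 13), (np.float64(-0.049), 25), (np.float64(-0.043), 26), (np.float64(-0.037), 25), (np.float64(-0.031), 25), (np.float64(-0.025), 25), (np.float64(-0.019), 25), (np.float64(-0.013), 25), (np.float64(-0.007), 26), (np.float64(-0.001), 26), (np.float64(0.005), 26), (np.float64(0.011), 26), (np.float64(0.017), 26), (np.float64(0.023), 39), (np.float64(0.029), 47), (np.float64(0.035), 38)]
pt 0.95 [258. 198.] [ 0.4656 -0.1784]
pt 0.81 [221.  26.] [ 0.3325 -0.2051]
turn rz -0.5 shift cm [ 0.15  0.05 10.48] now [ 0.4625 -0.1788  0.1168] yaw 179.9 tilt 0.02 t 8.6
```

View pics/w2.png

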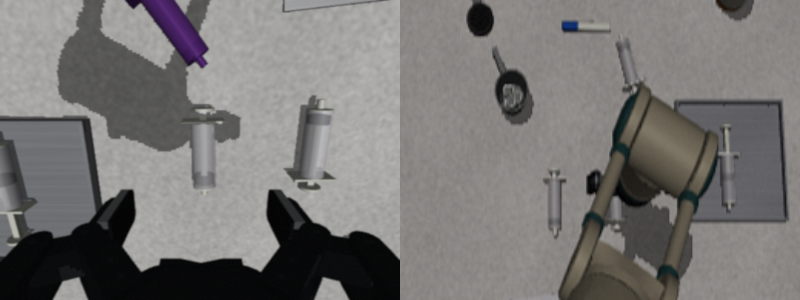

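A lies in the tray with its plunger out. In the wrist half, C sits just ahead of the fingers and B is to its right.

Emit:
servo_tool --pt "-0.35 0.1 2 0 0 0 -0.5" --pt "0 0 3 0 0 0 -0.4" --pt "0 0 3 0 0 0 -0.4" --pt "0 0 1.9 0 0 0 -0.4" --pt "0 0 0.55 0 0 0 -0.4"

```text
clock: 9.1
position: [0.4646, -0.1767, 0.0106]
ee_rot: [-0.002, 0.001, 1.0, 0.001]
contact_force: [0.4, 0.7, 0.1]
width: 0.0598
gripper_force: 0.0
```

Emit:
servo_tool --pt "0 0 0 0 0 0 -0.2" --pt "0 0 0 0 0 0 0" --pt "0 0 0 0 0 0 1" --pt "0 0 0 0 0 0 1" --pt "0 0 0 0 0 0 1"

```text
clock: 9.6
position: [0.467, -0.1779, 0.0138]
ee_rot: [0.001, 0.001, 1.0, -0.001]
contact_force: [-1.2, 0.8, 6.9]
width: 0.0246
gripper_force: 39.2
```

Emit:
servo_tool --pt "0 0 0 0 0 0 1" --pt "0 0 -2 0 0 0 1" --pt "0 0 -4 0 0 0 1" --pt "0 0 -4 0 0 0 1" --pt "0 0 -3 0 0 0 1"

```text
clock: 10.1
position: [0.4666, -0.1777, 0.1451]
ee_rot: [0.001, 0.001, 1.0, -0.001]
contact_force: [0.0, -1.0, -0.4]
width: 0.0248
gripper_force: 39.5
```

```bash
python3 -c "
from h import *
s=manip.get_state();print(s['width'],s['gripper_force'],s['contact_force'])
go(.479,.46,.024,177)"
```

```text
0.024781659376455337 39.5407372713089 [ 0.0136063  -1.01138165 -0.41044697]
turn rz 2.9 shift cm [ 2.09 63.75 12.11] now [ 0.4666 -0.1777  0.1451] yaw 179.9 tilt 0.16 t 10.1
```

Emit:
servo_tool --pt "0 0 0 0 0 2.9 1" --pt "0.15 4.55 0 0 0 0 1" --pt "0.15 4.55 0 0 0 0 1" --pt "0.15 4.55 0 0 0 0 1" --pt "0.15 4.55 0 0 0 0 1"

```text
clock: 10.6
position: [0.4693, 0.0062, 0.1428]
ee_rot: [0.0, 0.027, 1.0, 0.0]
contact_force: [0.9, -0.5, -0.4]
width: 0.0249
gripper_force: 39.6
```

Emit:
servo_tool --pt "0.15 4.55 0 0 0 0 1" --pt "0.15 4.55 0 0 0 0 1" --pt "0.15 4.55 0 0 0 0 1" --pt "0.15 4.55 0 0 0 0 1" --pt "0.15 4.55 0 0 0 0 1"

```text
clock: 11.1
position: [0.4736, 0.2341, 0.1429]
ee_rot: [0.0, 0.026, 1.0, 0.0]
contact_force: [0.6, -0.2, -1.7]
width: 0.0245
gripper_force: 39.6
```

Emit:
servo_tool --pt "0.15 4.55 0 0 0 0 1" --pt "0.15 4.55 0 0 0 0 1" --pt "0.15 4.55 0 0 0 0 1" --pt "0.15 4.55 0 0 0 0 1" --pt "0.15 4.55 0 0 0 0 1"

```text
clock: 11.6
position: [0.4779, 0.4616, 0.1426]
ee_rot: [0.0, 0.026, 1.0, -0.0]
contact_force: [1.7, -0.6, -0.2]
width: 0.0241
gripper_force: 39.6
```

```bash
python3 - <<'E'
from h import *
n="scene"
im=optics.get_image(n);cv2.imwrite("pics/s1.png",im[100:300,250:512,::-1].repeat(2,0).repeat(2,1))
n="wrist";im=optics.get_image(n)
cv2.imwrite("pics/s1.png",np.vstack([cv2.imread("pics/s1.png")[:300,:512],cv2.resize(im[:,:,::-1],(512,300))]))
go(.479,.46,.024,177)
E
```

```text
turn rz 0.3 shift cm [-0.12 -0.57 11.82] now [0.4781 0.4658 0.1422] yaw 177.3 tilt 0.27 t 11.7
```

View pics/s1.png

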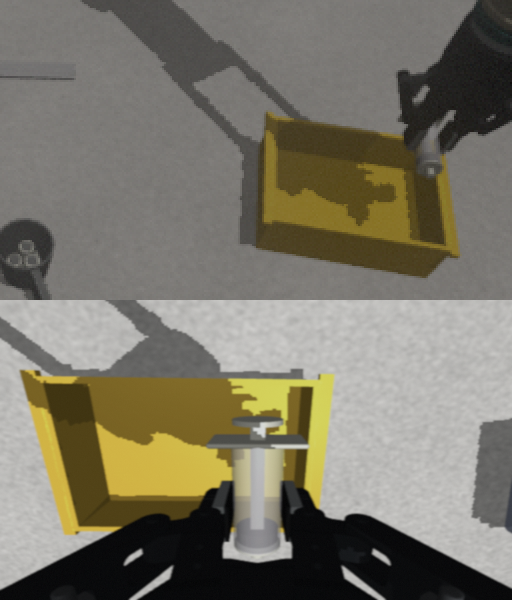

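The scene half shows C held over the bin's left part. In the wrist half, the rim's outer corners are at about (333,96), (22,91) and (66,298) in native pixels.

```bash
python3 -c "
from h import *
for u in [(333,96),(22,91),(66,298)]: print(ray('wrist',u,.065).round(4))"
```

```text
[0.4001 0.5229]
[0.3866 0.3078]
[0.5548 0.2977]
```

Emit:
servo_tool --pt "-0.1 -0.6 2 0 0 0 1" --pt "0 0 4 0 0 0 1" --pt "0 0 3 0 0 0 1" --pt "0 0 2 0 0 0 1" --pt "0 0 0.8 0 0 0 1"

```text
clock: 12.2
position: [0.4775, 0.452, 0.0221]
ee_rot: [-0.002, 0.026, 1.0, -0.002]
contact_force: [0.0, -1.4, -1.1]
width: 0.0244
gripper_force: 39.7
```

Emit:
servo_tool --pt "0 0 0 0 0 0 1" --pt "0 0 0 0 0 0 0.05" --pt "0 0 0 0 0 0 0.05" --pt "0 0 0 0 0 0 0.05" --pt "0 0 -3 0 0 0 0.05"

```text
clock: 12.7
position: [0.4768, 0.4519, 0.0517]
ee_rot: [-0.003, 0.026, 1.0, -0.002]
contact_force: [-0.3, -0.3, -0.3]
width: 0.0404
gripper_force: 0.0
```

Emit:
servo_tool --pt "0 0 -5 0 0 0 0.05" --pt "0 0 -4 0 0 0 -1" --pt "0 0 0 0 0 0 -1" --pt "0 0 0 0 0 0 -1" --pt "0 0 0 0 0 0 -1"

```text
clock: 13.2
position: [0.4783, 0.4532, 0.1437]
ee_rot: [-0.001, 0.026, 1.0, -0.001]
contact_force: [-0.8, -0.3, -0.2]
width: 0.0851
gripper_force: 0.0
```

```bash
python3 -c "
from h import *
im=optics.get_image('top')
for d in finder.tip_of('syringe_0_c','top'): print(round(d['p'],2),np.round(d['at']),ray('top',d['at'],.013).round(4))
cv2.imwrite('pics/t2.png',cv2.resize(im[120:270,70:430,::-1],(800,333),interpolation=cv2.INTER_CUBIC))
go(.4525,-.055,.12,180)"
```

```text
0.51 [320. 257.] [ 0.3425 -0.2038]
turn rz -3.0 shift cm [  2.56 -50.81   2.29] now [0.4781 0.4531 0.1429] yaw 177.0 tilt 0.18 t 13.3
```

View pics/t2.png

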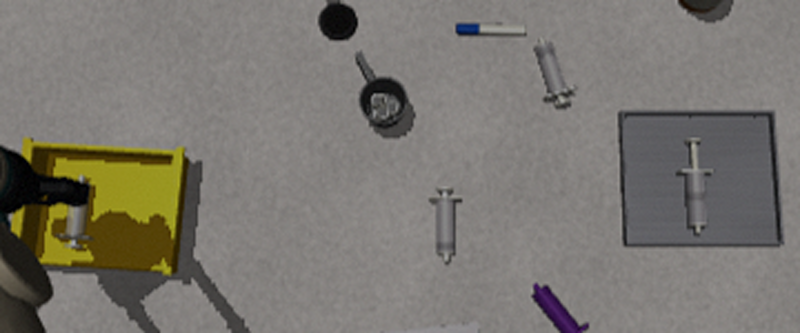

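C is in the bin at about (75,215). B at (446,225) and D at (552,72) haven't moved, and A is in the tray.

Emit:
servo_tool --pt "0 0 0 0 0 -3 -1" --pt "0.23 -4.62 0.2 0 0 0 -1" --pt "0.23 -4.62 0.2 0 0 0 -1" --pt "0.23 -4.62 0.2 0 0 0 -1" --pt "0.23 -4.62 0.2 0 0 0 -1"

```text
clock: 13.8
position: [0.4688, 0.2671, 0.135]
ee_rot: [-0.001, -0.0, 1.0, -0.001]
contact_force: [0.9, -0.6, 0.3]
width: 0.0853
gripper_force: 0.0
```

Emit:
servo_tool --pt "0.23 -4.62 0.2 0 0 0 -1" --pt "0.23 -4.62 0.2 0 0 0 -1" --pt "0.23 -4.62 0.2 0 0 0 -1" --pt "0.23 -4.62 0.2 0 0 0 -1" --pt "0.23 -4.62 0.2 0 0 0 -1"

```text
clock: 14.3
position: [0.4573, 0.0363, 0.1254]
ee_rot: [-0.001, -0.0, 1.0, 0.0]
contact_force: [0.6, -0.3, -0.8]
width: 0.0854
gripper_force: 0.0
```

Emit:
servo_tool --pt "0.23 -4.62 0.2 0 0 0 -1" --pt "0.23 -4.62 0.2 0 0 0 -1" --pt "0 0 0 0 0 0 -1" --pt "0 0 0 0 0 0 -1" --pt "0 0 0 0 0 0 -1"

```text
clock: 14.8
position: [0.4533, -0.0535, 0.1219]
ee_rot: [-0.001, -0.0, 1.0, 0.001]
contact_force: [0.6, 0.1, -1.6]
width: 0.0853
gripper_force: 0.0
```

```bash
python3 near.py .4525 -.055 .012 180 w3
```

```text
0.84 [ 55.  50. 108. 100.] c [ 0.3353 -0.2063] ax -136.9 len 0.097 rgb [56. 28. 76.] [(np.float64(-0.05), 8), (np.float64(-0.044), 25), (np.float64(-0.038), 28), (np.float64(-0.032), 28), (np.float64(-0.026), 28), (np.float64(-0.02), 28), (np.float64(-0.014), 28), (np.float64(-0.008), 27), (np.float64(-0.002), 28), (np.float64(0.004), 28), (np.float64(0.01), 27), (np.float64(0.016), 28), (np.float64(0.022), 28), (np.float64(0.028), 29), (np.float64(0.034), 26), (np.float64(0.04), 17)]
pt 0.71 [59. 44.] [ 0.3342 -0.2043]
turn rz 0.1 shift cm [ 0.12 -0.2  11.03] now [ 0.4537 -0.053   0.1223] yaw -179.9 tilt 0.04 t 14.9
```

View pics/w3.png

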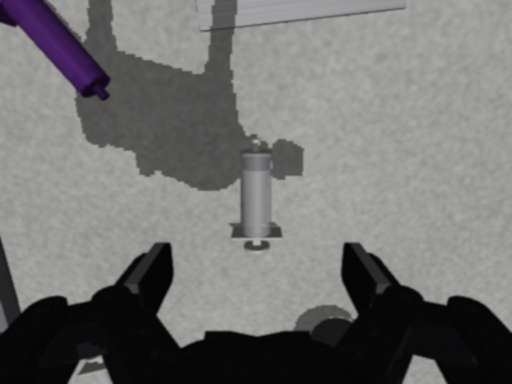

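The wrist view shows B with its nozzle at (256,138), flange at (256,231), and the thumb disc close behind, so it's pushed in.

```bash
python3 m.py 256 140 256.5 232 .012
```

```text
mid [ 0.4545 -0.0536] len 0.0841 yaw -179.6
turn rz -0.3 shift cm [-0.08 -0.05 11.03] now [ 0.4537 -0.053   0.1223] yaw -179.9 tilt 0.04 t 14.9
```

Emit:
servo_tool --pt "-0.1 -0.05 2 0 0 0 -0.5" --pt "0 0 3 0 0 0 -0.4" --pt "0 0 3 0 0 0 -0.4" --pt "0 0 2 0 0 0 -0.4" --pt "0 0 0.9 0 0 0 -0.4"

```text
clock: 15.45
position: [0.4537, -0.0534, 0.0119]
ee_rot: [-0.002, -0.001, 1.0, 0.001]
contact_force: [1.0, -0.3, 0.1]
width: 0.0593
gripper_force: 0.0
```

Emit:
servo_tool --pt "0 0 0 0 0 0 -0.2" --pt "0 0 0 0 0 0 0" --pt "0 0 0 0 0 0 1" --pt "0 0 0 0 0 0 1" --pt "0 0 0 0 0 0 1"

```text
clock: 15.95
position: [0.4558, -0.055, 0.0147]
ee_rot: [0.001, 0.0, 1.0, -0.0]
contact_force: [-0.4, 1.9, 5.5]
width: 0.0247
gripper_force: 39.3
```

Emit:
servo_tool --pt "0 0 0 0 0 0 1" --pt "0 0 -2 0 0 0 1" --pt "0 0 -4 0 0 0 1" --pt "0 0 -4 0 0 0 1" --pt "0 0 -3 0 0 3 1"

```text
clock: 16.45
position: [0.4553, -0.0552, 0.1462]
ee_rot: [0.002, 0.027, 1.0, -0.0]
contact_force: [0.9, 0.1, 0.2]
width: 0.0241
gripper_force: 39.6
```

Emit:
servo_tool --pt "0 4.54 0 0 0 0 1" --pt "0 4.54 0 0 0 0 1" --pt "0 4.54 0 0 0 0 1" --pt "0 4.54 0 0 0 0 1" --pt "0 4.54 0 0 0 0 1"

```text
clock: 16.95
position: [0.4665, 0.1734, 0.144]
ee_rot: [0.001, 0.026, 1.0, 0.0]
contact_force: [1.5, -0.3, -0.5]
width: 0.0249
gripper_force: 39.6
```

Emit:
servo_tool --pt "0 4.54 0 0 0 0 1" --pt "0 4.54 0 0 0 0 1" --pt "0 4.54 0 0 0 0 1" --pt "0 4.54 0 0 0 0 1" --pt "0 4.54 0 0 0 0 1"

```text
clock: 17.45
position: [0.4783, 0.4002, 0.1438]
ee_rot: [0.0, 0.026, 1.0, 0.0]
contact_force: [0.9, 0.6, -0.8]
width: 0.0241
gripper_force: 39.6
```

```bash
python3 -c "
from h import *
s=manip.get_state();print(s['width'],s['gripper_force'],s['contact_force'])
go(.478,.4,.024,177)"
```

```text
0.02405542559149788 39.63269770145416 [ 0.90125102  0.58016721 -0.78759986]
turn rz 0.0 shift cm [ 0.03 -0.02 11.98] now [0.4783 0.4002 0.1438] yaw 177.0 tilt 0.04 t 17.4
```

Emit:
servo_tool --pt "0 -0.3 2 0 0 0 1" --pt "0 0 4 0 0 0 1" --pt "0 0 3 0 0 0 1" --pt "0 0 2 0 0 0 1" --pt "0 0 0.8 0 0 0 1"

```text
clock: 17.95
position: [0.4769, 0.3944, 0.0233]
ee_rot: [-0.002, 0.026, 1.0, -0.001]
contact_force: [0.0, -1.0, -0.2]
width: 0.0241
gripper_force: 39.7
```

Emit:
servo_tool --pt "0 0 0 0 0 0 1" --pt "0 0 0 0 0 0 0.05" --pt "0 0 0 0 0 0 0.05" --pt "0 0 0 0 0 0 0.05" --pt "0 0 -3 0 0 0 0.05"

```text
clock: 18.45
position: [0.4761, 0.3938, 0.0532]
ee_rot: [-0.003, 0.026, 1.0, -0.002]
contact_force: [-0.2, -0.5, 0.3]
width: 0.0405
gripper_force: 0.0
```

Emit:
servo_tool --pt "0 0 -5 0 0 0 0.05" --pt "0 0 -4 0 0 -6.4 -1" --pt "0 0 0 0 0 -6.4 -1" --pt "0 0 0 0 0 -6.4 -1" --pt "-0.18 -4.9 0 0 0 0 -1"

```text
clock: 18.95
position: [0.4933, 0.3532, 0.1471]
ee_rot: [0.002, -0.145, 0.989, 0.002]
contact_force: [1.7, -1.3, 0.2]
width: 0.0854
gripper_force: 0.0
```

Emit:
servo_tool --pt "-0.18 -4.9 0 0 0 0 -1" --pt "-0.18 -4.9 0 0 0 0 -1" --pt "-0.18 -4.9 0 0 0 0 -1" --pt "-0.18 -4.9 0 0 0 0 -1" --pt "-0.18 -4.9 0 0 0 0 -1"

```text
clock: 19.45
position: [0.5714, 0.1143, 0.1466]
ee_rot: [0.001, -0.141, 0.99, -0.0]
contact_force: [0.3, 1.3, 0.2]
width: 0.0851
gripper_force: 0.0
```

Emit:
servo_tool --pt "-0.18 -4.9 0 0 0 0 -1" --pt "-0.18 -4.9 0 0 0 0 -1" --pt "-0.18 -4.9 0 0 0 0 -1" --pt "-0.18 -4.9 0 0 0 0 -1" --pt "-0.18 -4.9 0 0 0 0 -1"

```text
clock: 19.95
position: [0.6483, -0.1187, 0.1465]
ee_rot: [0.001, -0.141, 0.99, -0.0]
contact_force: [1.0, -0.4, 1.1]
width: 0.0854
gripper_force: 0.0
```

Emit:
servo_tool --pt "-0.18 -4.9 0.5 0 0 0 -1" --pt "-0.18 -4.9 0.5 0 0 0 -1" --pt "0 0 0.5 0 0 0 -1" --pt "0 0 0.5 0 0 0 -1" --pt "0 0 0 0 0 0 -1"

```text
clock: 20.45
position: [0.6776, -0.2084, 0.1248]
ee_rot: [-0.001, -0.141, 0.99, 0.001]
contact_force: [0.2, 0.8, 0.1]
width: 0.0856
gripper_force: 0.0
```

```bash
python3 near.py .677 -.207 .012 196 w4; python3 - <<'E'
from h import *
im=optics.get_image("top");w=cv2.imread("pics/w4.png")
cv2.imwrite("pics/w4.png",np.vstack([w,cv2.resize(im[120:270,70:430,::-1],(512,213))]))
E
```

```text
0.62 [498. 206.  27.  57.] c [0.6282 0.0084] ax -146.5 len 0.057 rgb [26. 26. 26.] [(np.float64(-0.032), 6), (np.float64(-0.026), 12), (np.float64(-0.02), 17), (np.float64(-0.014), 21), (np.float64(-0.008), 22), (np.float64(-0.002), 23), (np.float64(0.004), 23), (np.float64(0.01), 22), (np.float64(0.016), 18)]
turn rz 0.3 shift cm [ 0.12  0.14 11.41] now [ 0.6785 -0.2081  0.1261] yaw -163.7 tilt 0.02 t 20.6
```

View pics/w4.png

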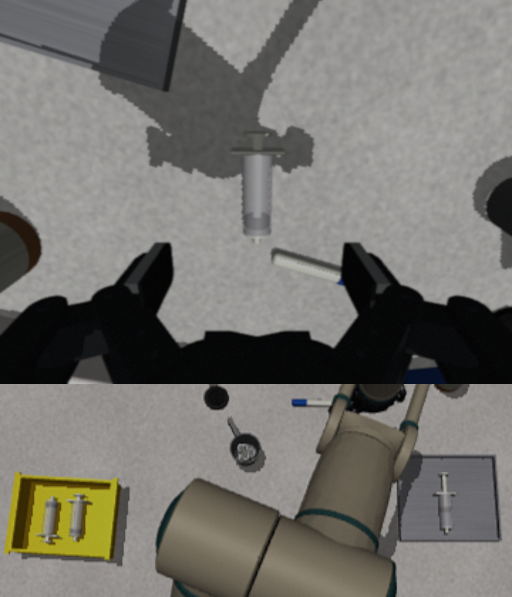

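The wrist view shows D with its nozzle at (257,241), flange at (258,151), pushed in. The marker end at (275,257) is clear of the fingers. In the top view, C and B lie side by side in the bin.

```bash
python3 m.py 257 241 258 151.5 .012
```

```text
mid [ 0.6791 -0.2074] len 0.085 yaw 195.8
turn rz 0.5 shift cm [-0.07  0.07 11.43] now [ 0.6787 -0.2082  0.1263] yaw -163.7 tilt 0.04 t 20.6
```

Emit:
servo_tool --pt "-0.1 0.07 2 0 0 0 -0.5" --pt "0 0 3 0 0 0 -0.4" --pt "0 0 3 0 0 0 -0.4" --pt "0 0 2.2 0 0 0 -0.4" --pt "0 0 1.1 0 0 0 -0.4"

```text
clock: 21.15
position: [0.6782, -0.2073, 0.0107]
ee_rot: [-0.001, -0.142, 0.99, 0.001]
contact_force: [0.8, -0.2, -0.3]
width: 0.0599
gripper_force: 0.0
```

Emit:
servo_tool --pt "0 0 0 0 0 0 -0.2" --pt "0 0 0 0 0 0 0" --pt "0 0 0 0 0 0 1" --pt "0 0 0 0 0 0 1" --pt "0 0 0 0 0 0 1"

```text
clock: 21.65
position: [0.6807, -0.2091, 0.0146]
ee_rot: [0.002, -0.141, 0.99, -0.001]
contact_force: [-0.0, 0.9, 5.9]
width: 0.0248
gripper_force: 39.6
```

Emit:
servo_tool --pt "0 0 0 0 0 0 1" --pt "0 0 -2 0 0 0 1" --pt "0 0 -4 0 0 0 1" --pt "0 0 -4 0 0 6.3 1" --pt "0 0 -3 0 0 6.4 1"

```text
clock: 22.15
position: [0.6799, -0.2091, 0.1453]
ee_rot: [0.001, -0.028, 1.0, -0.001]
contact_force: [-0.3, -0.4, -0.7]
width: 0.0242
gripper_force: 39.3
```

Emit:
servo_tool --pt "0 0 0 0 0 6.4 1" --pt "1.94 4.56 0 0 0 0 1" --pt "1.94 4.56 0 0 0 0 1" --pt "1.94 4.56 0 0 0 0 1" --pt "1.94 4.56 0 0 0 0 1"

```text
clock: 22.65
position: [0.61, -0.0213, 0.1426]
ee_rot: [0.0, 0.026, 1.0, 0.0]
contact_force: [0.2, 1.2, -0.9]
width: 0.0241
gripper_force: 39.3
```

Emit:
servo_tool --pt "1.94 4.56 0 0 0 0 1" --pt "1.94 4.56 0 0 0 0 1" --pt "1.94 4.56 0 0 0 0 1" --pt "1.94 4.56 0 0 0 0 1" --pt "1.94 4.56 0 0 0 0 1"

```text
clock: 23.15
position: [0.5247, 0.2115, 0.1428]
ee_rot: [0.0, 0.025, 1.0, 0.0]
contact_force: [0.8, 0.8, -0.5]
width: 0.0247
gripper_force: 39.3
```

Emit:
servo_tool --pt "1.94 4.56 0 0 0 0 1" --pt "1.94 4.56 0 0 0 0 1" --pt "1.94 4.56 0 0 0 0 1" --pt "0 0 0 0 0 0 1" --pt "0 0 0 0 0 0 1"

```text
clock: 23.65
position: [0.4738, 0.3503, 0.1425]
ee_rot: [0.0, 0.024, 1.0, -0.0]
contact_force: [0.2, -0.3, -0.7]
width: 0.0244
gripper_force: 39.4
```

```bash
python3 -c "
from h import *
s=manip.get_state();print(s['width'],s['gripper_force'],s['contact_force'])
go(.474,.350,.024,177)"
```

```text
0.0244388601142848 39.44003462791443 [ 0.16989135 -0.29982882 -0.74332392]
turn rz 0.3 shift cm [-0.03 -0.03 11.85] now [0.4738 0.3503 0.1425] yaw 177.3 tilt 0.04 t 23.6
```

Emit:
servo_tool --pt "0 0.1 2 0 0 0 1" --pt "0 0 4 0 0 0 1" --pt "0 0 3 0 0 0 1" --pt "0 0 2 0 0 0 1" --pt "0 0 0.7 0 0 0 1"

```text
clock: 24.15
position: [0.4754, 0.3491, 0.0317]
ee_rot: [0.0, 0.027, 1.0, -0.0]
contact_force: [-19.8, -5.2, 80.7]
width: 0.0247
gripper_force: 70.8
```

Emit:
servo_tool --pt "0 0 0 0 0 0 1" --pt "0 0 0 0 0 0 0.2" --pt "0 0 0 0 0 0 0.2" --pt "0 0 0 0 0 0 0.2" --pt "0 0 -3 0 0 0 0.2"

```text
clock: 24.65
position: [0.474, 0.3502, 0.0555]
ee_rot: [-0.001, 0.027, 1.0, 0.001]
contact_force: [-0.3, 4.6, -3.3]
width: 0.0346
gripper_force: 1.9
```

Emit:
servo_tool --pt "0 0 -5 0 0 0 0.2" --pt "0 0 -5 0 0 0 -1" --pt "0 0 -5 0 0 0 -1" --pt "0 0 -2 8 0 0 -1" --pt "0 0 0 8 0 0 -1"

```text
clock: 25.15
position: [0.4781, 0.3486, 0.2323]
ee_rot: [0.002, 0.028, 0.99, -0.138]
contact_force: [0.1, 0.3, -0.3]
width: 0.0852
gripper_force: 0.0
```

```bash
python3 -c "
from h import *
p,r,s=pose();print(s['width'],s['qpos'].round(3),r.as_matrix().round(3))
im=optics.get_image('top')
for l,z in [('cup_c',.031),('cup_handle',.042)]: print([(round(d['p'],2),np.round(d['at']),ray('top',d['at'],z).round(4)) for d in finder.tip_of(l,'top')])
im2=optics.get_image('scene')
for l,z in [('cup_c',.031),('cup_handle',.042)]: print([(round(d['p'],2),np.round(d['at']),ray('scene',d['at'],z).round(4)) for d in finder.tip_of(l,'scene')])
cv2.imwrite('pics/t3.png',np.vstack([cv2.resize(im[120:270,70:430,::-1],(720,300)),cv2.resize(im2[130:280,152:512,::-1],(720,300))]))
"
```

```text
0.0852150662645318 [ 0.643  0.408  1.355 -0.218  1.552 -0.847] [[-0.998  0.057 -0.005]
 [ 0.056  0.96  -0.274]
 [-0.011 -0.274 -0.962]]
[(0.72, array([244., 166.]), array([0.6236, 0.0243]))]
[(0.54, array([234., 149.]), array([0.6754, 0.0576]))]
[(0.62, array([262., 230.]), array([0.6288, 0.033 ]))]
[(0.73, array([273., 248.]), array([0.6779, 0.0629]))]
```

View pics/t3.png

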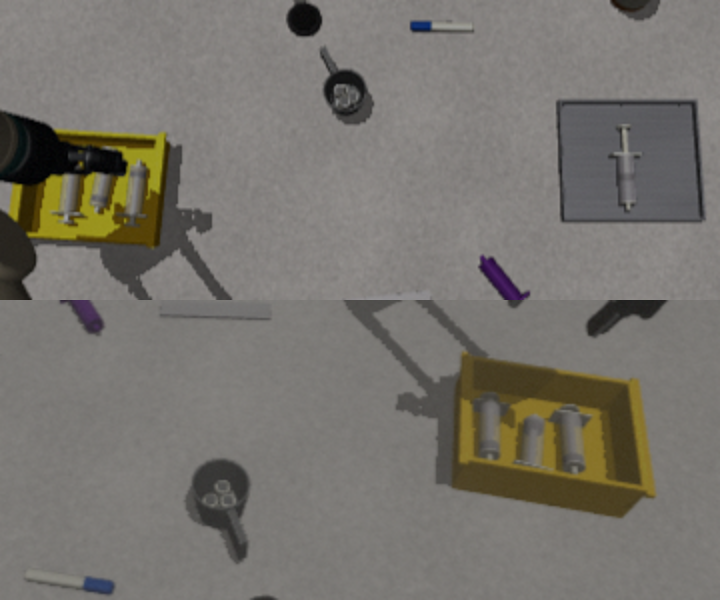

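All three spent syringes are in the bin, A is in the tray, and the cup is untouched. Fingers swing left with j4 positive, so I'll grasp the handle with tool x pointing along it.

Emit:
servo_tool --pt "0 0 0 -8 0 0 -1" --pt "0 0 0 -8 0 0 -1" --pt "0 0 0 0 0 8.5 -1" --pt "0 0 0 0 0 8.5 -1" --pt "0 0 0 0 0 8.5 -1"

```text
clock: 25.95
position: [0.4745, 0.3481, 0.226]
ee_rot: [0.0, 0.25, 0.968, 0.0]
contact_force: [-0.7, 0.3, 0.4]
width: 0.0851
gripper_force: 0.0
```

Emit:
servo_tool --pt "0 0 0 0 0 8.5 -1" --pt "0 0 0 0 0 8.5 -1" --pt "0 0 0 0 0 8.5 -1" --pt "0 0 0 0 0 8.5 -1" --pt "0 0 0 0 0 8.5 -1"

```text
clock: 26.45
position: [0.4745, 0.3486, 0.2257]
ee_rot: [-0.0, 0.583, 0.812, 0.0]
contact_force: [0.0, -0.4, -0.5]
width: 0.0856
gripper_force: 0.0
```

Emit:
servo_tool --pt "0 0 0 0 0 8.5 -1" --pt "0 0 0 0 0 8.5 -1" --pt "0 0 0 0 0 8.5 -1" --pt "0 0 0 0 0 8.5 -1" --pt "0 0 0 0 0 8.5 -1"

```text
clock: 26.95
position: [0.4744, 0.3486, 0.2257]
ee_rot: [-0.0, 0.838, 0.546, 0.0]
contact_force: [1.2, -0.7, 0.7]
width: 0.0855
gripper_force: 0.0
```

Emit:
servo_tool --pt "0 0 0 0 0 8.5 -1" --pt "0 0 0 0 0 8.5 -1" --pt "0 0 0 0 0 8.5 -1" --pt "0 0 0 0 0 8.5 -1" --pt "0 0 0 0 0 8.5 -1"

```text
clock: 27.45
position: [0.4744, 0.3486, 0.2256]
ee_rot: [-0.0, 0.979, 0.205, 0.0]
contact_force: [-0.3, 0.6, 0.1]
width: 0.0855
gripper_force: 0.0
```

Emit:
servo_tool --pt "0.95 4.28 0.65 0 0 2 -1" --pt "0.95 4.28 0.65 0 0 0 -1" --pt "0.95 4.28 0.65 0 0 0 -1" --pt "0.95 4.28 0.65 0 0 0 -1" --pt "0.95 4.28 0.65 0 0 0 -1"

```text
clock: 27.95
position: [0.6005, 0.1677, 0.1931]
ee_rot: [-0.0, 0.982, 0.191, 0.0]
contact_force: [0.6, 0.4, 0.2]
width: 0.0851
gripper_force: 0.0
```

Emit:
servo_tool --pt "0.95 4.28 0.65 0 0 0 -1" --pt "0.95 4.28 0.65 0 0 0 -1" --pt "0.95 4.28 0.65 0 0 0 -1" --pt "0 0 0 0 0 0 -1" --pt "0 0 0 0 0 0 -1"

```text
clock: 28.45
position: [0.6743, 0.0604, 0.173]
ee_rot: [-0.001, 0.982, 0.19, -0.001]
contact_force: [0.2, -0.3, 0.2]
width: 0.0858
gripper_force: 0.0
```

```bash
python3 - <<'E'
from h import *
c=optics.get_calibration('wrist');im=optics.get_image('wrist')
for l,z in [('cup_c',.031),('cup_handle',.042)]: print(l,[(round(d['p'],2),np.round(d['at']),ray('wrist',d['at'],z,c).round(4)) for d in finder.tip_of(l,'wrist')])
cv2.imwrite('pics/w5.png',im[:,:,::-1])
print(manip.get_state()['qpos'].round(2));go(.677,.06,.032,22)
E
```

```text
cup_c [(0.6, array([266., 235.]), array([0.6245, 0.0308]))]
cup_handle [(0.94, array([258., 190.]), array([0.6706, 0.0576]))]
[-0.01  0.47  1.37  0.    1.31  1.18]
turn rz 0.1 shift cm [ 0.15  0.42 14.2 ] now [0.674  0.0633 0.174 ] yaw 22.1 tilt 0.05 t 28.6
```

View pics/w5.png

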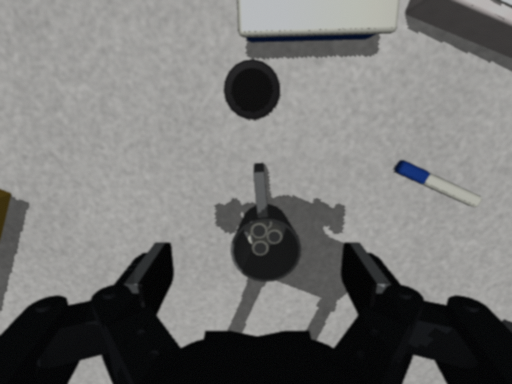

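The wrist view shows the cup mouth centred near (266,246) and the handle's upper edge running from (263,208) to (259.5,165). The lens cap at (252,89) and the marker are clear.

```bash
python3 - <<'E'
from h import *
e=ray('wrist',(259.5,165),.059);b=ray('wrist',(263.5,208),.059);m=ray('wrist',(266,246),.062)
for n,a,q in [('e-b',b,e),('e-m',m,e)]:
    d=q-a;print(n,a.round(4),q.round(4),np.hypot(*d).round(4),np.degrees(np.arctan2(d[1],d[0])).round(1))
d=(e-m)/np.hypot(*(e-m));h=e-d*.02;print(h);go(h[0],h[1],.032,np.degrees(np.arctan2(d[1],d[0])))
E
```

```text
e-b [0.6603 0.0513] [0.6961 0.0699] 0.0404 27.5
e-m [0.6268 0.0349] [0.6961 0.0699] 0.0777 26.8
[0.6782414  0.06090562]
turn rz -4.7 shift cm [ 0.27  0.4  14.2 ] now [0.674  0.0633 0.174 ] yaw 22.1 tilt 0.05 t 28.6
```

Emit:
servo_tool --pt "0 0 0 0 0 -4.7 -0.3" --pt "0.27 0.4 2 0 0 0 -0.3" --pt "0 0 4 0 0 0 -0.3" --pt "0 0 4 0 0 0 -0.3" --pt "0 0 2.7 0 0 0 -0.3"

```text
clock: 29.1
position: [0.6771, 0.062, 0.0446]
ee_rot: [-0.0, 0.973, 0.233, -0.001]
contact_force: [-0.1, 0.0, -0.7]
width: 0.0553
gripper_force: 0.0
```

Emit:
servo_tool --pt "0 0 1.4 0 0 0 -0.3" --pt "0 0 0 0 0 0 -0.1" --pt "0 0 0 0 0 0 0.1" --pt "0 0 0 0 0 0 0.3" --pt "0 0 0 0 0 0 0.5" --squeeze 80

```text
clock: 29.6
position: [0.6805, 0.0605, 0.0345]
ee_rot: [0.0, 0.973, 0.232, 0.002]
contact_force: [-0.1, -0.6, 0.1]
width: 0.0215
gripper_force: 0.0
```

Emit:
servo_tool --pt "0 0 0 0 0 0 0.7" --pt "0 0 0 0 0 0 1" --pt "0 0 0 0 0 0 1" --pt "0 0 0 0 0 0 1" --pt "0 0 0 0 0 0 1"

```text
clock: 30.1
position: [0.6799, 0.0603, 0.0337]
ee_rot: [0.0, 0.973, 0.232, 0.001]
contact_force: [-1.1, 0.5, 6.7]
width: 0.0089
gripper_force: 77.9
```

```bash
python3 - <<'E'
from h import *
s=manip.get_state();print(s['width'],s['gripper_force'],s['contact_force'])
c=optics.get_calibration('wrist');im=optics.get_image('wrist')
cv2.imwrite('pics/w6.png',cv2.resize(im[:,:,::-1],(400,300)))
go(.48,.41,.22,120)
E
```

```text
0.008921606643503594 77.9341971874237 [-1.07572015  0.48686837  6.67908954]
turn rz -93.2 shift cm [ 40.28   0.17 -18.64] now [0.6799 0.0603 0.0336] yaw 26.8 tilt 0.1 t 30.1
```

View pics/w6.png

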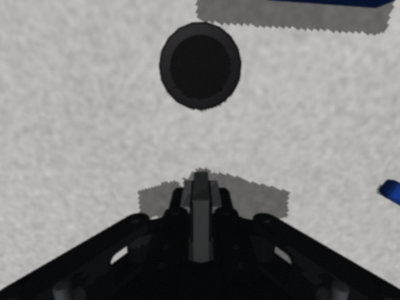

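The handle is gripped between the pads with the width at 9 mm. The lens cap at (200,65) in this picture is untouched.

Emit:
servo_tool --pt "0 0 -1 0 0 0 1" --pt "0 0 -2 0 0 0 1" --pt "0 0 -3 0 0 0 1" --pt "0 0 -3 0 0 0 1" --pt "0 0 -3 0 0 0 1"

```text
clock: 30.65
position: [0.6788, 0.0604, 0.1534]
ee_rot: [-0.0, 0.973, 0.232, -0.0]
contact_force: [0.9, -0.6, -0.5]
width: 0.0092
gripper_force: 77.9
```

Emit:
servo_tool --pt "0 0 -3 0 0 0 1" --pt "0 0 -2.5 0 0 0 1" --pt "0 0 -1.2 0 0 0 1" --pt "0 0 0 0 0 -4 1" --pt "0 0 0 0 0 -7 1"

```text
clock: 31.15
position: [0.6789, 0.0604, 0.2193]
ee_rot: [-0.0, 0.945, 0.326, -0.0]
contact_force: [0.5, -0.8, -1.7]
width: 0.0089
gripper_force: 77.9
```

Emit:
servo_tool --pt "0 0 0 0 0 -8 1" --pt "0 0 0 0 0 -8 1" --pt "0 0 0 0 0 -8 1" --pt "0 0 0 0 0 -8 1" --pt "0 0 0 0 0 -8 1"

```text
clock: 31.65
position: [0.6785, 0.0604, 0.2182]
ee_rot: [-0.001, 0.776, 0.63, -0.001]
contact_force: [-0.6, -0.6, -1.0]
width: 0.0083
gripper_force: 78.0
```

Emit:
servo_tool --pt "0 0 0 0 0 -8 1" --pt "0 0 0 0 0 -8 1" --pt "0 0 0 0 0 -8 1" --pt "0 0 0 0 0 -8 1" --pt "0 0 0 0 0 -8 1"

```text
clock: 32.15
position: [0.6785, 0.0605, 0.2181]
ee_rot: [-0.001, 0.514, 0.858, -0.001]
contact_force: [-0.1, -0.6, -1.6]
width: 0.0087
gripper_force: 78.0
```

Emit:
servo_tool --pt "0 0 0 0 0 -2 1" --pt "1.5 0 0 0 0 0 1" --pt "3 0 0 0 0 0 1" --pt "3 0 0 0 0 0 1" --pt "3 0 0 0 0 0 1"

```text
clock: 32.65
position: [0.6252, 0.1531, 0.2187]
ee_rot: [-0.001, 0.502, 0.865, -0.0]
contact_force: [1.0, 1.0, -1.4]
width: 0.0088
gripper_force: 78.0
```

Emit:
servo_tool --pt "3 0 0 0 0 0 1" --pt "3 0 0 0 0 0 1" --pt "3 0 0 0 0 0 1" --pt "3 0 0 0 0 0 1" --pt "3 0 0 0 0 0 1"

```text
clock: 33.15
position: [0.5503, 0.2833, 0.2189]
ee_rot: [-0.001, 0.502, 0.865, -0.0]
contact_force: [1.0, 0.6, -0.8]
width: 0.0088
gripper_force: 78.0
```

Emit:
servo_tool --pt "3 0 0 0 0 0 1" --pt "3 0 0 0 0 0 1" --pt "3 0 0 0 0 0 1" --pt "3 0 0 0 0 0 1" --pt "1.5 0 0 0 0 0 1"

```text
clock: 33.65
position: [0.4826, 0.4011, 0.219]
ee_rot: [-0.001, 0.501, 0.866, -0.0]
contact_force: [1.4, -0.5, -1.8]
width: 0.009
gripper_force: 78.0
```

```bash
python3 - <<'E'
from h import *
s=manip.get_state();print(s['width'],s['gripper_force'],s['contact_force'],s['qpos'].round(2))
go(.4635,.435,.22,120)
E
```

```text
0.009039932156578102 78.01587581634521 [ 1.36518623 -0.50259937 -1.75233638] [0.58 0.37 1.42 0.   1.36 0.06]
turn rz -0.1 shift cm [ 3.9   0.04 -0.1 ] now [0.4826 0.4011 0.219 ] yaw 119.9 tilt 0.13 t 33.6
```

Emit:
servo_tool --pt "2 0 0 0 0 0 1" --pt "1.6 0 0 0 0 0 1" --pt "0 0 0 0 0 0 1" --pt "0 0 0 0 4 0 1" --pt "0 0 0 0 7 0 1"

```text
clock: 34.15
position: [0.4668, 0.4312, 0.2199]
ee_rot: [-0.084, 0.498, 0.862, 0.049]
contact_force: [-0.2, -0.5, -1.5]
width: 0.0086
gripper_force: 78.1
```

Emit:
servo_tool --pt "0 0 0 0 8 0 1" --pt "0 0 0 0 8 0 1" --pt "0 0 0 0 8 0 1" --pt "0 0 0 0 8 0 1" --pt "0 0 0 0 8 0 1"

```text
clock: 34.65
position: [0.469, 0.4283, 0.22]
ee_rot: [-0.373, 0.453, 0.78, 0.218]
contact_force: [-0.7, -0.2, -2.0]
width: 0.0088
gripper_force: 78.1
```

```bash
python3 - <<'E'
from h import *
s=manip.get_state();print(s['width'],s['contact_force'],s['qpos'].round(2))
go(.4635,.435,.22,120)
E
```

```text
0.008770426069719273 [-0.68022731 -0.16377901 -1.9818369 ] [ 0.19  0.48  1.59  0.83  1.49 -0.58]
turn rz -0.1 shift cm [ 0.85 -0.14  0.  ] now [0.469  0.4283 0.22  ] yaw 119.9 tilt 51.16 t 34.6
```

Emit:
servo_tool --pt "0 0 0 0 8 0 1" --pt "0 0 0 0 8 0 1" --pt "0 0 0 0 8 0 1" --pt "0 0 0 0 7 0 1" --pt "0 0 0 0 7 0 1"

```text
clock: 35.15
position: [0.4689, 0.4284, 0.2187]
ee_rot: [-0.607, 0.358, 0.616, 0.353]
contact_force: [-0.8, -0.1, -1.1]
width: 0.0088
gripper_force: 78.2
```

Emit:
servo_tool --pt "0 0 0 0 7 0 1" --pt "0 0 0 0 7 0 1" --pt "0 0 0 0 5 0 1" --pt "0 0 0 0 0 0 1" --pt "0 0 0 0 0 0 1"

```text
clock: 35.65
position: [0.468, 0.4297, 0.2189]
ee_rot: [0.699, -0.295, -0.509, -0.405]
contact_force: [0.5, -0.1, -0.7]
width: 0.009
gripper_force: 78.3
```

```bash
python3 - <<'E'
from h import *
s=manip.get_state();print(s['width'],s['contact_force'],s['qpos'].round(2))
a=optics.get_image('top');b=optics.get_image('scene')
cv2.imwrite('pics/p1.png',np.hstack([cv2.resize(a[60:300,40:290,::-1],(400,384)),cv2.resize(b[60:300,262:512,::-1],(400,384))]))
go(.4635,.435,.22,120)
E
```

```text
0.008958326570886998 [ 0.52781302 -0.08355534 -0.65332986] [ 0.1   0.93  1.73  1.34  2.04 -1.08]
turn rz 179.3 shift cm [ 0.68 -0.12  0.04] now [0.4679 0.4297 0.2204] yaw -60.7 tilt 107.86 t 35.8
```

View pics/p1.png

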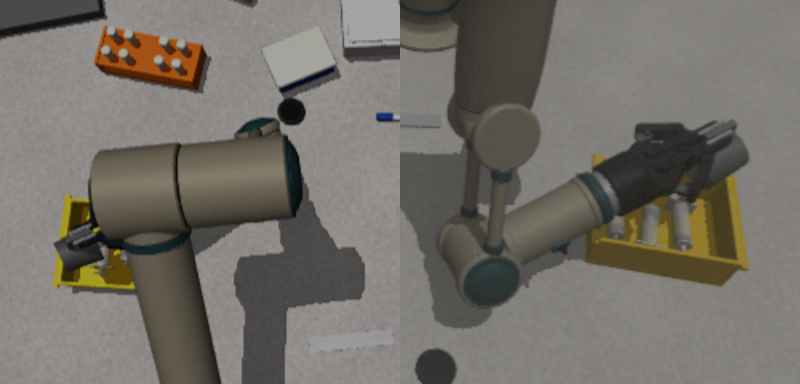

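The cup is tipped over the bin and the measured load has dropped. I'll raise it, tilt further with a shake, then come back.

Emit:
servo_tool --pt "1.9 0 0.6 0 0 0 1" --pt "1.9 0 0.6 0 0 0 1" --pt "0.95 0 0.3 0 4 0 1" --pt "0 0 0 0 6 0 1" --pt "0 0 0 0 6 0 1"

```text
clock: 36.25
position: [0.468, 0.4288, 0.2723]
ee_rot: [0.763, -0.233, -0.407, -0.445]
contact_force: [-1.2, 0.7, -0.4]
width: 0.0094
gripper_force: 78.3
```

Emit:
servo_tool --pt "0 0 0 0 -7 0 1" --pt "0 0 0 0 7 0 1" --pt "0 0 0 0 -7 0 1" --pt "0 0 0 0 7 0 1" --pt "0 0 0 0 0 0 1"

```text
clock: 36.75
position: [0.4674, 0.4302, 0.2684]
ee_rot: [0.764, -0.236, -0.406, -0.442]
contact_force: [0.0, -0.6, -1.4]
width: 0.0087
gripper_force: 78.3
```

```bash
python3 - <<'E'
from h import *
s=manip.get_state();print(s['width'],s['contact_force'],s['qpos'].round(2))
go(.4635,.435,.22,120)
E
```

```text
0.008698480233681426 [ 0.0430439  -0.59752476 -1.44816998] [ 0.17  0.99  1.75  1.51  2.25 -1.08]
turn rz -180.0 shift cm [ 0.61 -0.1   4.84] now [0.4674 0.4302 0.2684] yaw -60.0 tilt 123.97 t 36.8
```

Emit:
servo_tool --pt "0 0 0 0 -4 0 1" --pt "0 0 0 0 -8 0 1" --pt "0 0 0 0 -8 0 1" --pt "0 0 0 0 -8 0 1" --pt "0 0 0 0 -8 0 1"

```text
clock: 37.25
position: [0.4683, 0.4285, 0.2707]
ee_rot: [-0.597, 0.362, 0.625, 0.348]
contact_force: [0.6, 0.5, -0.9]
width: 0.0091
gripper_force: 78.3
```

Emit:
servo_tool --pt "0 0 0 0 -8 0 1" --pt "0 0 0 0 -8 0 1" --pt "0 0 0 0 -8 0 1" --pt "0 0 0 0 -8 0 1" --pt "0 0 0 0 -8 0 1"

```text
clock: 37.75
position: [0.4682, 0.4281, 0.2722]
ee_rot: [-0.347, 0.459, 0.792, 0.205]
contact_force: [-0.9, 0.8, -1.2]
width: 0.0089
gripper_force: 78.2
```

Emit:
servo_tool --pt "0 0 0 0 -8 0 1" --pt "0 0 0 0 -8 0 1" --pt "0 0 0 0 -8 0 1" --pt "0 0 0 0 -8 0 1" --pt "0 0 0 0 -8 0 1"

```text
clock: 38.25
position: [0.468, 0.4285, 0.2736]
ee_rot: [-0.056, 0.501, 0.863, 0.037]
contact_force: [0.3, 0.5, -1.1]
width: 0.009
gripper_force: 78.1
```

Emit:
servo_tool --pt "0 0 0 0 0 0 1" --pt "0 0 0 0 0 0 1" --pt "0 0 0 0 0 0 1" --pt "0 0 0 0 0 0 1" --pt "0 0 0 0 0 0 1"

```text
clock: 38.75
position: [0.4685, 0.4283, 0.2688]
ee_rot: [-0.061, 0.501, 0.862, 0.035]
contact_force: [-0.2, -0.3, -0.6]
width: 0.0089
gripper_force: 78.1
```

```bash
python3 - <<'E'
from h import *
s=manip.get_state();print(s['width'],s['contact_force'],s['qpos'].round(2))
go(.4635,.435,.22,120)
E
```

```text
0.00888174625545987 [-0.19036605 -0.28744983 -0.62670854] [0.55 0.34 1.34 0.14 1.45 0.02]
turn rz -0.3 shift cm [ 0.83 -0.1   4.88] now [0.4685 0.4283 0.2688] yaw 119.7 tilt 8.03 t 38.8
```

Emit:
servo_tool --pt "0 0 0 0 -8 0 1" --pt "-3.67 -1.6 0 0 0 0 1" --pt "-3.67 -1.6 0 0 0 0 1" --pt "-3.67 -1.6 0 0 0 0 1" --pt "-3.67 -1.6 0 0 0 0 1"

```text
clock: 39.25
position: [0.4852, 0.2688, 0.2689]
ee_rot: [-0.0, 0.502, 0.865, -0.0]
contact_force: [0.6, 0.2, -0.8]
width: 0.0089
gripper_force: 78.3
```

Emit:
servo_tool --pt "-3.67 -1.6 0 0 0 0 1" --pt "-3.67 -1.6 0 0 0 0 1" --pt "-3.67 -1.6 0 0 0 0 1" --pt "0 0 4 0 0 0 1" --pt "0 0 4 0 0 0 1"

```text
clock: 39.75
position: [0.4998, 0.1491, 0.1895]
ee_rot: [0.001, 0.503, 0.864, 0.002]
contact_force: [0.2, 0.9, -0.7]
width: 0.0092
gripper_force: 78.3
```

Emit:
servo_tool --pt "0 0 4 0 0 0 1" --pt "0 0 4 0 0 0 1" --pt "0 0 3 0 0 0 1" --pt "0 0 0 0 0 0 1" --pt "0 0 0 0 0 0 1"

```text
clock: 40.25
position: [0.4986, 0.1506, 0.0794]
ee_rot: [-0.0, 0.502, 0.865, -0.0]
contact_force: [0.3, 0.7, -0.7]
width: 0.0091
gripper_force: 78.2
```

```bash
python3 - <<'E'
from h import *
s=manip.get_state();print(s['width'],s['contact_force'],s['qpos'].round(2))
a=optics.get_image('top');b=optics.get_image('scene')
cv2.imwrite('pics/p2.png',np.hstack([cv2.resize(a[120:280,60:220,::-1],(400,400),interpolation=cv2.INTER_CUBIC),cv2.resize(b[110:270,332:492,::-1],(400,400),interpolation=cv2.INTER_CUBIC)]))
for n in ['top','scene']:
  print(n,[(round(d['p'],2),np.round(d['at'])) for d in finder.tip_of('cap_0_c',n)] if n=='scene' else '')
go(.50,.15,.0337,120)
E
```

```text
0.009102070616878384 [ 0.27930128  0.74329818 -0.7215709 ] [ 0.16  0.34  1.85  0.    0.95 -0.36]
top 
scene [(0.51, array([429., 213.]))]
turn rz -0.2 shift cm [-0.11 -0.06  4.76] now [0.5    0.1512 0.0813] yaw 119.8 tilt 0.24 t 40.4
```

View pics/p2.png

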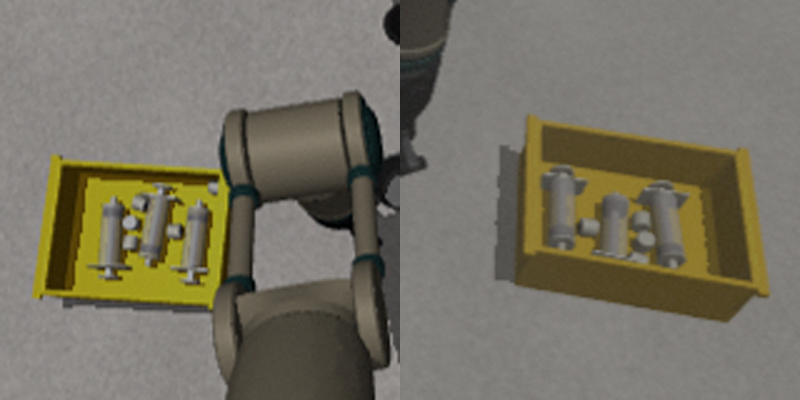

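The top half shows five caps in the bin, at (131,222), (130,241), (141,204), (176,231) and (213,187), along with the three syringes. Now setting the cup down.

Emit:
servo_tool --pt "0 0 2 0 0 0 1" --pt "0 0 1.5 0 0 0 1" --pt "0 0 0.7 0 0 0 1" --pt "0 0 0.3 0 0 0 1" --pt "0 0 0 0 0 0 1"

```text
clock: 40.9
position: [0.4988, 0.1512, 0.0349]
ee_rot: [0.0, 0.501, 0.865, 0.0]
contact_force: [0.4, 1.0, -0.4]
width: 0.0086
gripper_force: 78.3
```

Emit:
servo_tool --pt "0 0 0.1 0 0 0 1" --pt "0 0 0.1 0 0 0 1" --pt "0 0 0 0 0 0 1" --pt "0 0 0 0 0 0 1" --pt "0 0 0 0 0 0 1"

```text
clock: 41.4
position: [0.499, 0.1514, 0.0336]
ee_rot: [0.001, 0.501, 0.865, 0.001]
contact_force: [-1.0, 1.1, 3.4]
width: 0.0089
gripper_force: 79.4
```

Contact is at 3.4 N. Releasing and retreating upward.

Emit:
servo_tool --pt "0 0 0 0 0 0 0.7" --pt "0 0 0 0 0 0 0.4" --pt "0 0 0 0 0 0 0" --pt "0 0 0 0 0 0 -0.2" --pt "0 0 -1 0 0 0 -0.2"

```text
clock: 41.9
position: [0.4971, 0.1509, 0.0415]
ee_rot: [-0.001, 0.502, 0.865, -0.001]
contact_force: [0.2, -0.3, 0.8]
width: 0.0509
gripper_force: 0.0
```

Emit:
servo_tool --pt "0 0 -3 0 0 0 -0.2" --pt "0 0 -4 0 0 0 -0.2" --pt "0 0 -4 0 0 0 -0.2" --pt "0 0 -4 0 0 0 -0.2" --pt "0 0 -4 0 0 0 -0.2"

```text
clock: 42.4
position: [0.4979, 0.151, 0.2348]
ee_rot: [0.0, 0.501, 0.865, 0.0]
contact_force: [0.4, 0.1, 0.2]
width: 0.0512
gripper_force: 0.0
```

Emit:
servo_tool --pt "4 0 -3 0 0 0 -0.2" --pt "4 0 -2 0 0 0 -0.2" --pt "4 0 0 0 0 0 -0.2" --pt "4 0 0 0 0 0 -0.2" --pt "4 0 0 0 0 0 -0.2"

```text
clock: 42.9
position: [0.3978, 0.3257, 0.2834]
ee_rot: [0.0, 0.502, 0.865, 0.001]
contact_force: [0.2, -0.6, 0.5]
width: 0.0509
gripper_force: 0.0
```

Emit:
servo_tool --pt "4 0 0 0 0 0 -0.2" --pt "4 0 0 0 0 0 -0.2" --pt "4 0 0 0 0 0 -0.2" --pt "0 0 0 0 0 0 -0.2" --pt "0 0 0 0 0 0 -0.2"

```text
clock: 43.4
position: [0.3386, 0.429, 0.2827]
ee_rot: [0.0, 0.501, 0.866, -0.0]
contact_force: [0.0, -0.1, 0.3]
width: 0.0513
gripper_force: 0.0
```

```bash
python3 - <<'E'
from h import *
s=manip.get_state();print(s['width'],s['contact_force'],s['qpos'].round(2),s['position'],s['clock'])
a=optics.get_image('top');b=optics.get_image('scene')
cv2.imwrite('pics/p3.png',np.vstack([cv2.resize(a[110:290,60:440,::-1],(600,284),interpolation=cv2.INTER_CUBIC),cv2.resize(b[90:300,:,::-1],(600,246),interpolation=cv2.INTER_CUBIC)]))
E
```

```text
0.05129466077395184 [ 0.04866095 -0.08485491  0.25465222] [ 0.78  0.21  1.49 -0.    1.44  0.25] [0.33861739 0.42895256 0.28266286] 43.4
```

View pics/p3.png

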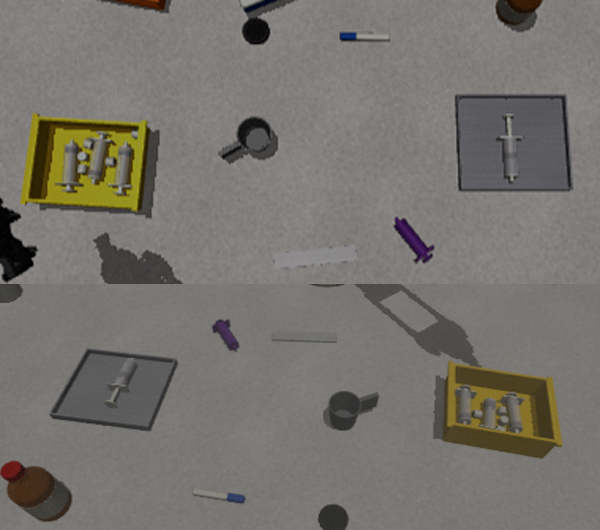

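```bash
python3 - <<'E'
from h import *
for n in ['scene','top']:
    optics.get_image(n)
    for f in (finder.silhouettes,finder.tip_of):
        for d in f('syringe_0_c',n):
            u=d['at'] if 'at' in d else d['box'][:2]; print(n,round(d['p'],2),np.round(u),ray(n,u,.013).round(3))
E
```

```text
scene 0.9 [437. 201.] [0.473 0.457]
scene 0.58 [194. 133.] [ 0.335 -0.203]
scene 0.91 [437. 202.] [0.478 0.456]
scene 0.64 [196. 132.] [ 0.328 -0.2  ]
scene 0.28 [398. 196.] [0.474 0.36 ]
top 0.59 [103. 214.] [0.479 0.461]
top 0.56 [324. 262.] [ 0.328 -0.218]
top 0.79 [104. 212.] [0.485 0.457]
top 0.72 [322. 255.] [ 0.349 -0.21 ]
top 0.7 [120. 211.] [0.487 0.408]
top 0.39 [130. 208.] [0.496 0.379]
```

Only sorted syringes and the purple look-alike show up, so I'm handing in.

```bash
python3 -c "
from rig import manip
print(manip.sign_off())"
```

```text
the job is handed in; nothing more can be done
None
```

Job handed in at about 44 s: three spent syringes and all five caps are in the yellow bin, the one in-use syringe lies in the tray with its plunger still out, and the empty cup stands upright on the bench clear of both; the wrist force touched 81 N (limit 120 N) lowering the third syringe into the bin, and I viewed 15 pictures, one over the limit of 14.

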